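Snug up the rinse manifold's tapered drain plug and lock it

ROBOT

A 6-joint arm with a two-finger parallel gripper is mounted at the origin on the work surface. World frame = base frame: x ahead of the robot, y to its left, z up, the work surface at z = 0. Lengths are in mm, angles in rad, forces in N, time in s.
With the tool pointing down it reaches from about 275 to 975 mm from the base axis. Payload 8.4 kg.
Tool frame: the origin (TCP) lies between the finger pads; the fingertips stand 14 mm ahead of it and the grasp point (between the pads) lies 5 mm behind it; z points along the fingers, y is the direction in which the jaws open and shut (so a half turn about z gives the same grasp; the last joint's range is limited). The gripper opens to 92 mm and grips with 3 to 60 N. Pads are 20 mm wide; open, the fingers measure 128 mm over their backs; the gripper's body (75 mm by 189 mm) begins 69 mm behind the grasp point.
Start: joints at [-1.226, 0.353, 1.633, -0, 1.155, -0.002], TCP at [212.43, -587.794, 228.583] pointing down, gripper open.
Joint ranges: [-2.63, 2.63], [-0.92, 2.1], [0.06, 2.66], [-1.3, 4.44], [0, 2.69], [-3.02, 3.02]. Speed limits (rad/s): [2.22, 2.22, 2.79, 3.14, 3.14, 3.14].

INTERFACE

Orientations are given as [roll, pitch, yaw] about the fixed x, y, z axes, in that order (R = Rz(yaw) Ry(pitch) Rx(roll)).
In Python, from cell import arm, eyes gives the robot as it stands. The module is installed in compiled form; this text tells all that it offers.
- The arm moves only by the tool carry_out, never from a script. Its argument "motion" is a list of rows, each a list of 3 entries, a list of its own where there are three numbers: the shift along the tool's x, y, z in m, then the turn, a rotation vector about the tool's x, y, z in rad, then the closure, from -1 (fully open) to 1 (shut). A call has exactly 10 rows; each row shifts and turns the commanded pose from where the row before left it, along the tool's axes as they then stand; what a row does not reach is not made up. A row lasts 1/12 s, in which the tool goes at most 41.7 mm and 7.16 degrees, less where a joint would pass 70% of its speed; a pose out of reach is approached as far as the arm can. A call with a gripper value outside its range is refused whole. The fingers move at their own pace and stop on an object; the grip force is fixed at half the most. Time passes only in rows, so rows that do not move let the fingers close, or fill a call up. It gives the time, the measured TCP pose, the force and the opening at its end, in the units of the state.
- arm.sense(): the state, without advancing time (a new reading comes with each control period).
- eyes.get_image(name): name is "scene" or "top" or "wrist"; returns a dict with "color" (400x640x3 uint8, red, green, blue), "fx", "fy", "cx", "cy" (pixels), "distortion" ([k1, k2, p1, p2, k3] as OpenCV has them; the pictures are not rectified), "rvec" (rotation vector, rad) and "tvec" (3), from world to camera coordinates, as OpenCV has them. Camera axes: x right, y down, z forward; pixel columns grow to the right and rows downward; lengths in mm; the calibration is good to about 2 mm. A picture is of the moment at which its call begins. There is no depth.
- arm.close_job(): hands the job in, once; it reports no verdict.
The state is a dict: "clock": time; "qpos": joint angles; "joint_vel": joint speeds; "effort": joint torques, N m; "ee_pos": TCP position; "tcp_rot": TCP orientation; "wrist_force": force on the tool from outside, world axes, zero at the start; "ft_torque": the same for the moment, N m; "gripper_width": finger opening in mm.
Only numpy, scipy, OpenCV 4.12 (cv2) and the standard library are available. Lean on these libraries where they do the work, as an engineer would, in place of code of your own. Each camera call takes 0.05 s, during which the arm holds its last target.

TASK

The square-headed brass plug of the rinse manifold has only been started in its tapered port: screw it in clockwise until it goes snug, firm enough to seal, but do not force it or the port will crack. Then swing the keeper bar over the plug, right up to its stop, and let go. Leave the bottle, the beaker and the jar where they are.

Things in the scene. Friction and masses are not known exactly. Their poses are not given: they have to be found in the camera images.
- manifold: Fixed rinse manifold: grey base plate 200 x 200 x 10 mm on the bench, on it a steel block 100 (x) x 90 (y) mm, top 55 mm above the bench, with a round collar 48 mm across up to 65 mm. Origin: on the bench, on the upright axis of the plug's port (middle of the block). The keeper's post, 18 mm across, stands at (0, +70 mm).
- plug: The brass plug's stem; origin on the port's axis, level with the collar's top (65 mm). Only the head turns; it does not sink visibly. Running torque 0.03 N m. After 0.7 to 3.4 rad (never the same) the taper bites: 0.15 N m, then about 0.25 more per rad; at rest up to 0.08 less is felt. Good snug: 0.22 to 0.3 N m; below 0.19 it leaks, past 0.4 it cracks. No stop; it stays as left.
- plug_top (a point): Centre of the top face of the plug's square head, turning with it; z up, x and y square to its four flats. Head 24 x 24 mm, 26 mm tall, top 110 mm above the bench, on a 26 mm round neck. Right-hand thread: clockwise seen from above tightens. The stem twists under load, so the head springs back 0.1 to 0.2 rad when let go of.
- keeper (a joint): Angle of the keeper bar about its upright post (rad): 0 = open, along the manifold's +x; grows clockwise seen from above; pi/2 = at its stop, along the manifold's -y, its peg over the plug. Starts between 0 and 0.35. Swings stiffly (about 0.08 N m: 1 to 2 N at the peg) and stays as left.
- keeper_peg (a point): Centre of the top of the black round peg (12 mm across, 26 mm tall) standing on the keeper bar, 70 mm from the post's axis; its top is 144 mm above the bench. The bar is 20 mm wide and 5 mm thick, its top 118 mm above the bench. x points outward along the bar.
- reagent_bottle: Loose amber reagent bottle, 68 mm across, 150 mm tall, origin at the middle of its underside. Not to be disturbed.
- beaker: Loose empty glass beaker, 68 mm across, 90 mm tall, origin at the middle of its underside. Not to be disturbed.
- sample_jar: Loose white lidded jar, 48 mm across, 55 mm tall, origin at the middle of its underside. Not to be disturbed.

How it is judged (in metres and radians):
On the way, in this order (a step that is already met when the one before it is completed fails the run):
1. the plug is screwed in until it is snug: its taper is wedged at least 0.2 rad beyond first bite, which takes about 0.2 N m (y of bite_c0 in the frame of manifold below -0.002 m), for 0.2 s.
2. the keeper bar is swung over the plug to its stop (beyond 1.45 rad) (value of joint keeper above 1.45 rad), for 0.2 s.
At the end, for the whole second after the job is handed in: The plug is still snug (its taper wedged at least 0.2 rad beyond first bite, which takes about 0.2 N m) and the keeper bar rests over it, beyond 1.45 rad of its 1.57 rad swing (y of bite_c0 in the frame of manifold below -0.002 m and value of joint keeper above 1.45 rad and velocity of joint keeper below 0.05 rad/s); the robot touches nothing.
It fails at once if the plug is over-tightened: its taper is wedged more than 1.2 rad beyond first bite, which takes about 0.5 N m (y of bite_c0 in the frame of manifold below -0.0093 m).
It fails at once if the reagent bottle, the beaker or the jar is moved by more than 30 mm (distance of any of reagent_bottle, beaker, sample_jar from where it was at the start of the episode above 0.03 m).
It also fails if it takes over 67 s, if anything falls off the work surface, if the arm or the gripper's body presses on something with over 40 N, if the wrist force passes 120 N, or if a joint passes its speed limit or range.

## Working session

There is one attempt and no reset: what is moved stays moved. The work goes in short steps, Python scripts to look and compute and a tool call to move; the robot and the scene stay as the last step left them, time stands still between calls to the robot, and variables do not carry over. Pictures are saved under pics/ and viewed, and the job is handed in when it is done.

Besides the shell and the picture viewer there is one more tool, called after "Request:" as name(argument=value, ...), one argument or row to a line, values as JSON. carry_out: Moves the arm, as the interface text tells. Its arguments: {"type":"object","properties":{"motion":{"type":"array"}},"required":["motion"]}

```bash
mkdir -p pics
python3 - <<'E'
from cell import arm, eyes
import cv2
s=arm.sense(); print(s)
for n in ["scene","top","wrist"]:
    d=eyes.get_image(n); cv2.imwrite(f"pics/{n}0.png",d["color"][:,:,::-1])
    print(n,{k:d[k] for k in d if k!="color"})
E
```

```text
{'clock': 0.0, 'qpos': array([-1.22640331e+00,  3.53643794e-01,  1.63414800e+00,  2.42651161e-05,
        1.15516352e+00, -2.38470959e-03]), 'joint_vel': array([ 1.60821292e-03,  7.60430810e-04, -6.84263731e-04,  1.37183173e-03,
       -3.22753612e-05, -1.25318660e-03]), 'effort': array([ 1.82071024e-03, -5.93833494e+01, -3.34221232e+01,  6.96431659e-02,
        2.30829616e-02, -1.17233317e-04]), 'ee_pos': array([ 212.27390929, -587.3421854 ,  227.860456  ]), 'tcp_rot': array([-3.14023005e+00, -2.54353125e-05,  3.46767892e-01]), 'wrist_force': array([ 0.30727457, -0.13374887, -0.60602433]), 'ft_torque': array([0.01595359, 0.07624803, 0.03258092]), 'gripper_width': 91.81969036127191}
scene {'fx': 458.8099263966004, 'fy': 458.8099263966004, 'cx': 312.5622826424966, 'cy': 198.90846954277467, 'distortion': array([0.02515149, 0.        , 0.        , 0.        , 0.        ]), 'rvec': array([ 1.86805729,  1.76743954, -0.64567967]), 'tvec': array([ -45.48612422, -352.10711694, 1372.90299102])}
top {'fx': 520.6497697086489, 'fy': 520.6497697086489, 'cx': 317.10257333741674, 'cy': 206.28663578114524, 'distortion': array([-0.08194343,  0.        ,  0.        ,  0.        ,  0.        ]), 'rvec': array([ 2.11892592, -2.17331415,  0.14294676]), 'tvec': array([  45.11900193,  581.95603672, 1155.08387814])}
wrist {'fx': 348.60729185457933, 'fy': 348.60729185457933, 'cx': 316.71111717283526, 'cy': 198.99779477280975, 'distortion': array([-0.01282071,  0.        ,  0.        ,  0.        ,  0.        ]), 'rvec': array([-2.39239117,  1.67914442,  0.2202924 ]), 'tvec': array([-623.14776361,  -29.08246397,  389.58363028])}
```

View pics/scene0.png

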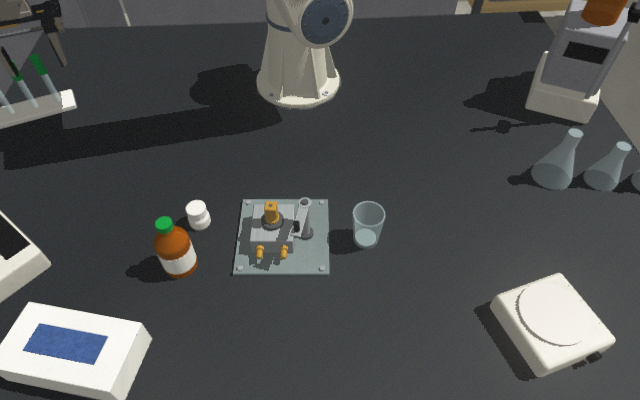

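View pics/top0.png

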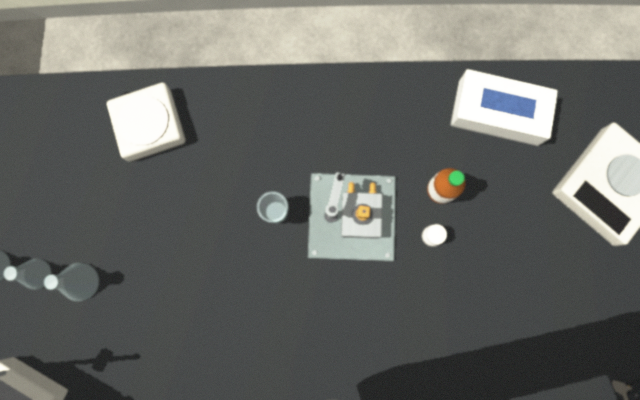

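View pics/wrist0.png

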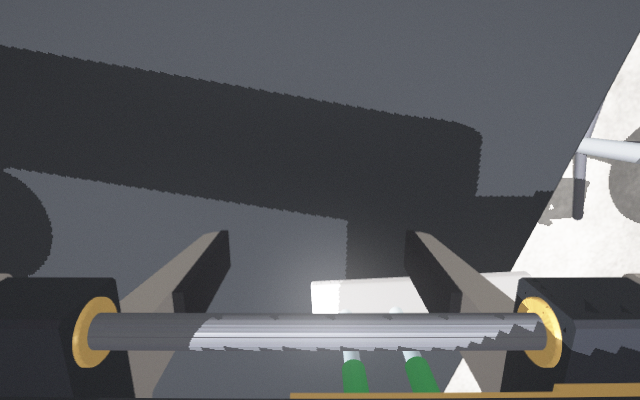

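The scene view shows the plug at about (271,210), the keeper at about (302,215), the beaker at (368,225), the bottle at (176,250) and the jar at (198,215). In the top view the plate spans (310–395, 175–260), the plug head is at (363,212), the post at (333,211) and the peg at (340,177).

```bash
cat > h.py <<'E'
import numpy as np, cv2
def cam(d):
    K=np.array([[d["fx"],0,d["cx"]],[0,d["fy"],d["cy"]],[0,0,1]]);return K,np.array(d["distortion"]),cv2.Rodrigues(np.array(d["rvec"]))[0],np.array(d["tvec"])
def ray(d,uv):
    K,D,R,t=cam(d);p=cv2.undistortPoints(np.array(uv,float).reshape(-1,1,2),K,D).reshape(-1,2)
    return -R.T@t,(R.T@np.c_[p,np.ones(len(p))].T).T
def plane(d,uv,z):
    o,r=ray(d,uv);return o+r*((z-o[2])/r[:,2])[:,None]
def proj(d,P):
    K,D,_,_=cam(d);return cv2.projectPoints(np.array(P,float).reshape(-1,1,3),d["rvec"],d["tvec"],K,D)[0].reshape(-1,2)
E
python3 - <<'E'
from h import *
from cell import arm, eyes
d=eyes.get_image("top");im=d["color"]
c=im[165:270,300:405,::-1];cv2.imwrite("pics/topz.png",cv2.resize(c,None,fx=5.7,fy=5.7,interpolation=cv2.INTER_CUBIC))
e=eyes.get_image("scene");c=e["color"][185:285,225:395,::-1];cv2.imwrite("pics/scz.png",cv2.resize(c,None,fx=4.7,fy=4.7,interpolation=cv2.INTER_CUBIC))
hsv=cv2.cvtColor(im,cv2.COLOR_RGB2HSV)
for n,z,uv in [("plate",10,[(311,174),(395,177),(394,261),(308,258)]),("head",110,[(363,212)]),("post",118,[(333,211)]),("peg",144,[(340,177)]),("beaker",90,[(272,205)]),("jar",55,[(434,235)]),("bot",150,[(456,178)])]:
    print(n,plane(d,uv,z).round(1).tolist())
E
```

```text
plate [[665.1, 43.1, 10.0], [652.7, -156.4, 10.0], [454.1, -145.1, 10.0], [466.3, 54.7, 10.0]]
head [[558.2, -68.7, 110.0]]
post [[561.0, -3.8, 118.0]]
peg [[629.7, -20.0, 144.0]]
beaker [[581.4, 129.5, 90.0]]
jar [[508.6, -231.9, 55.0]]
bot [[620.2, -264.5, 150.0]]
```

View pics/topz.png

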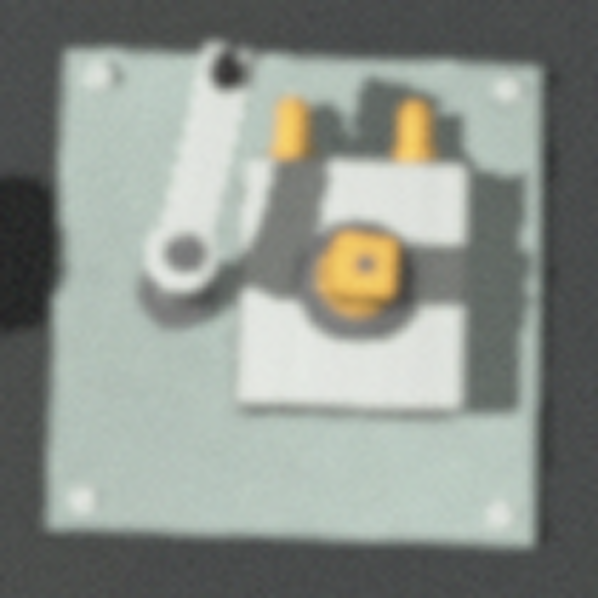

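View pics/scz.png

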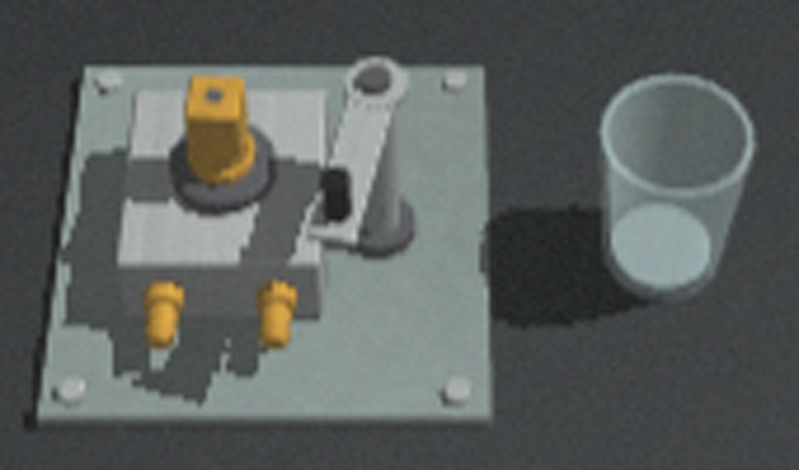

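```bash
cat >> h.py <<'E'
from scipy.spatial.transform import Rotation as Ro
def Rt(s): return Ro.from_euler('xyz',s["tcp_rot"]).as_matrix()
E
python3 - <<'E'
from h import *
from cell import arm, eyes
s=arm.sense(); d=eyes.get_image("wrist"); K,D,R,t=cam(d)
T=Rt(s); c=-R.T@t
print("cam in tool",T.T@(c-s["ee_pos"]),"axes in tool\n",(T.T@R.T).round(3)); print(s["clock"])
d=eyes.get_image("top")
for z,uv in [(110,(364.0,211.3)),(118,(332.8,209.4)),(144,(339.8,177.3))]: print(plane(d,[uv],z).round(1))
# shift to (460,-70) in tool axes
print(T.T@(np.array([450,-60,230])-s["ee_pos"]))
E
```

```text
cam in tool [  71.37700717   -0.99120169 -155.08715262] axes in tool
 [[-0.    -0.967 -0.256]
 [ 1.    -0.    -0.   ]
 [ 0.    -0.256  0.967]]
0.25
[[559.6 -70.9 110. ]]
[[564.5  -3.5 118. ]]
[[629.  -19.6 144. ]]
[ 402.83544769 -415.42349304   -1.5017639 ]
```

Request:
carry_out(
  motion=[
    [[0.025,-0.0185,0],[0,0,0],0],
    [[0.025,-0.0185,0],[0,0,0],0],
    [[0.025,-0.0185,0],[0,0,0],0],
    [[0.025,-0.0185,0],[0,0,0],0],
    [[0.025,-0.0185,0],[0,0,0],0],
    [[0.025,-0.0185,0],[0,0,0],0],
    [[0.025,-0.0185,0],[0,0,0],0],
    [[0.025,-0.0185,0],[0,0,0],0],
    [[0.025,-0.0185,0],[0,0,0],0],
    [[0.025,-0.0185,0],[0,0,0],0],
  ],
)

```text
clock: 1.18
ee_pos: [385.3, -327.5, 228.8]
tcp_rot: [3.141, -0.0, 0.347]
wrist_force: [0.0, -0.2, -0.9]
gripper_width: 45.8
```

Request:
carry_out(
  motion=[
    [[0.025,-0.0185,0],[0,0,0],0],
    [[0.025,-0.0185,0],[0,0,0],0],
    [[0.025,-0.0185,0],[0,0,0],0],
    [[0.025,-0.0185,0],[0,0,0],0],
    [[0.025,-0.0185,0],[0,0,0],0],
    [[0.025,-0.0185,0],[0,0,0],0],
    [[0.025,-0.0185,0],[0,0,0],0],
    [[0.025,-0.0185,0],[0,0,0],0],
    [[0.025,-0.0185,0],[0,0,0],0],
    [[0.025,-0.0185,0],[0,0,0],0],
  ],
)

```text
clock: 2.02
ee_pos: [557.6, -68.4, 228.7]
tcp_rot: [3.141, -0.0, 0.347]
wrist_force: [0.5, 0.5, -0.4]
gripper_width: 45.7
```

Request:
carry_out(
  motion=[
    [[0,0,0.002],[0,0,-0.12],0],
    [[0,0,0.002],[0,0,-0.12],0],
    [[0,0,0.002],[0,0,-0.12],0],
    [[0,0,0.002],[0,0,-0.12],0],
    [[0,0,0.002],[0,0,-0.12],0],
    [[0,0,0.002],[0,0,-0.12],0],
    [[0,0,0.002],[0,0,-0.12],0],
    [[0,0,0.002],[0,0,-0.12],0],
    [[0,0,0.002],[0,0,-0.12],0],
    [[0,0,0.002],[0,0,-0.12],0],
  ],
)

```text
clock: 2.85
ee_pos: [556.9, -69.9, 208.5]
tcp_rot: [3.142, 0.0, 1.553]
wrist_force: [-0.8, 0.8, 0.1]
gripper_width: 45.9
```

Request:
carry_out(
  motion=[
    [[0,0,0],[0,0,-0.12],0],
    [[0,0,0],[0,0,-0.12],0],
    [[0,0,0],[0,0,-0.12],0],
    [[0,0,0],[0,0,-0.12],0],
    [[0,0,0],[0,0,-0.12],0],
    [[0,0,0],[0,0,-0.12],0],
    [[0,0,0],[0,0,-0.12],0],
    [[0,0,0],[0,0,-0.12],0],
    [[0,0,0],[0,0,-0.12],0],
    [[0,0,0],[0,0,-0.12],0],
  ],
)

```text
clock: 3.68
ee_pos: [556.9, -69.9, 208.6]
tcp_rot: [3.142, 0.0, 2.753]
wrist_force: [-0.6, -1.0, -0.3]
gripper_width: 46.3
```

Run:
```python
from h import *
from cell import arm, eyes
d=eyes.get_image("wrist"); s=arm.sense(); print(s["qpos"],s["ee_pos"],s["tcp_rot"],s["ft_torque"])
cv2.imwrite("pics/w1.png",d["color"][:,:,::-1]); np.save("w1.npy",d,allow_pickle=True)
```

```text
[-1.27505354e-01  2.75173379e-01  1.79164216e+00 -6.59564328e-05
  1.07472285e+00 -1.31822710e+00] [556.89847792 -69.90278349 208.62783306] [-3.14155005e+00  6.70384350e-05  2.76154947e+00] [ 0.0811839  -0.11253117  0.00452783]
```

View pics/w1.png

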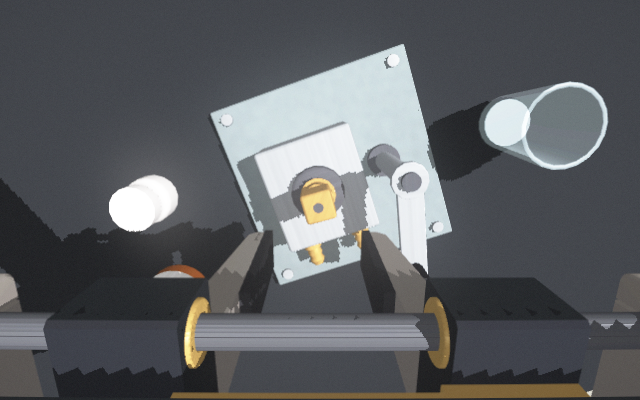

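The plug head's top face is at about (318,208), between the fingers, tilted about 10° in the picture. The post is at (411,181), with the bar running down to about (412,270).

Run:
```python
from h import *
d=np.load("w1.npy",allow_pickle=True).item();im=d["color"]
cv2.imwrite("pics/w1z.png",cv2.resize(im[165:245,275:365,::-1],None,fx=7,fy=7,interpolation=cv2.INTER_CUBIC))
print(plane(d,[(411,181)],118))
hsv=cv2.cvtColor(im,cv2.COLOR_RGB2HSV); print(hsv[200:225:4,318],hsv[180:196:3,318])
```

```text
[[563.28061847   1.42903678 118.        ]]
[[ 24 105 248]
 [125  10 148]
 [129  12 150]
 [ 13  19 159]
 [ 23 110 244]
 [ 22 112 244]
 [110   3 241]] [[ 23 103 247]
 [ 18 105 173]
 [ 17 101 156]
 [ 18 103 161]
 [ 19 116 229]
 [ 23 105 248]]
```

View pics/w1z.png

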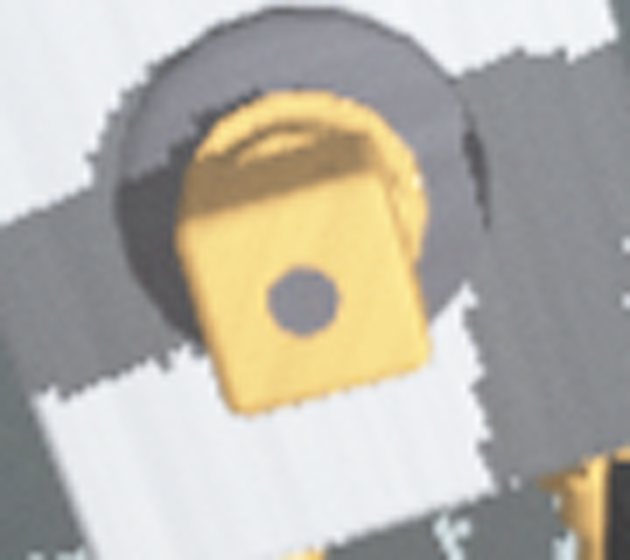

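Run:
```python
from h import *
d=np.load("w1.npy",allow_pickle=True).item();im=d["color"]
z=np.array([(178,232),(380,175),(430,362),(238,415),(303,302)])/7+[275-.43,165-.43]
P=plane(d,z,110);print(P.round(1))
for a,b in [(0,1),(1,2),(2,3),(3,0)]:
    v=(P[b]-P[a])[:2];print(np.linalg.norm(v),np.arctan2(v[1],v[0])%(np.pi/2))
```

```text
[[546.2 -78.5 110. ]
 [548.6 -56.1 110. ]
 [570.1 -58.8 110. ]
 [567.7 -80.5 110. ]
 [558.5 -69.  110. ]]
22.52574565418731 1.4644935036237436
21.639923868240317 1.4448744793468766
21.805720948515702 1.464443156804587
21.63667942285868 1.4781511891549863
```

Request:
carry_out(
  motion=[
    [[0,0,0],[0,0,-0.09],0],
    [[0,0,0],[0,0,-0.09],0],
    [[0,0,0],[0,0,-0.093],0],
    [[-0.0015,0.0009,0.014],[0,0,0],0],
    [[0,0,0.014],[0,0,0],0],
    [[0,0,0.014],[0,0,0],0],
    [[0,0,0.014],[0,0,0],0],
    [[0,0,0.014],[0,0,0],0],
    [[0,0,0.01],[0,0,0],0],
    [[0,0,0],[0,0,0],0],
  ],
)

```text
clock: 4.57
ee_pos: [557.2, -69.0, 126.7]
tcp_rot: [3.142, -0.003, 3.018]
wrist_force: [-0.6, 0.9, 0.1]
gripper_width: 46.2
```

Run:
```python
from h import *
from cell import arm, eyes
d=eyes.get_image("wrist"); s=arm.sense(); print(s["qpos"],s["ee_pos"],s["tcp_rot"],s["ft_torque"])
cv2.imwrite("pics/w2.png",d["color"][:,:,::-1])
```

```text
[-1.25882415e-01  3.75327115e-01  1.85572355e+00  1.91493434e-05
  9.12487923e-01 -1.57346284e+00] [557.85828604 -69.0806123  127.78754984] [ 3.14157234e+00 -1.94588960e-03  3.01836504e+00] [ 0.04525196 -0.21894676 -0.01689089]
```

View pics/w2.png

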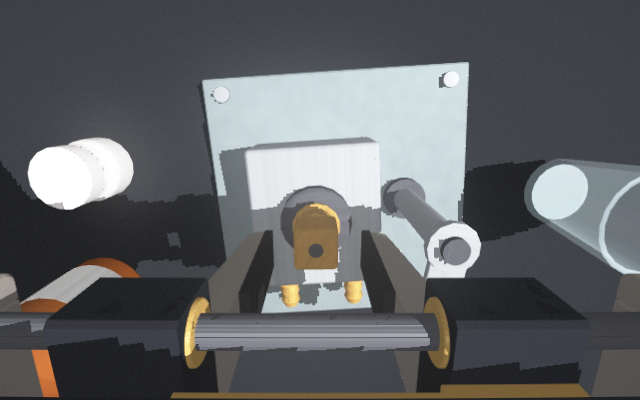

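The head, hole at (316,250), is centred between the fingers at (265) and (368), and its flats are square to the pads. Next: go down and close.

Request:
carry_out(
  motion=[
    [[-0.0005,0,0.009],[0,0,-0.015],0],
    [[0,0,0.009],[0,0,0],0],
    [[0,0,0.009],[0,0,0],0],
    [[0,0,0],[0,0,0],0],
    [[0,0,0],[0,0,0],1],
    [[0,0,0],[0,0,0],1],
    [[0,0,0],[0,0,0],1],
    [[0,0,0],[0,0,0],1],
    [[0,0,0],[0,0,0],1],
    [[0,0,0],[0,0,0],1],
  ],
)

```text
clock: 5.45
ee_pos: [559.3, -69.6, 102.0]
tcp_rot: [-3.141, 0.001, 3.035]
wrist_force: [-1.2, -3.8, 3.0]
gripper_width: 23.5
```

```bash
cat > st.py <<'E'
from h import *
from cell import arm
s=arm.sense(); print(s["clock"],"q6",s["qpos"][5].round(3),s["ee_pos"].round(2),"yaw",s["tcp_rot"].round(4),"F",s["wrist_force"].round(2),"T",s["ft_torque"].round(3),"e6",s["effort"][5].round(3),"w",round(s["gripper_width"],2))
E
python3 st.py
```

```text
5.45 q6 -1.59 [559.29 -69.61 102.01] yaw [-3.1411e+00  8.0000e-04  3.0348e+00] F [-1.21 -3.75  3.01] T [-0.515 -0.036 -0.002] e6 -0.012 w 23.53
```

Request:
carry_out(
  motion=[
    [[0,0,0],[0,0,0.06],1],
    [[0,0,0],[0,0,0.06],1],
    [[0,0,0],[0,0,0.06],1],
    [[0,0,0],[0,0,0.06],1],
    [[0,0,0],[0,0,0.06],1],
    [[0,0,0],[0,0,0.06],1],
    [[0,0,0],[0,0,0.06],1],
    [[0,0,0],[0,0,0.06],1],
    [[0,0,0],[0,0,0.06],1],
    [[0,0,0],[0,0,0.06],1],
  ],
)

```text
clock: 6.28
ee_pos: [559.4, -69.5, 102.0]
tcp_rot: [3.141, 0.001, 2.432]
wrist_force: [-0.6, -3.1, 2.3]
gripper_width: 24.0
```

```bash
python3 st.py
```

```text
6.2833 q6 -0.987 [559.4  -69.53 102.02] yaw [3.1414e+00 1.0000e-03 2.4320e+00] F [-0.6  -3.14  2.31] T [-0.519 -0.096 -0.006] e6 -1.153 w 24.02
```

Request:
carry_out(
  motion=[
    [[0,0,0],[0,0,0.025],1],
    [[0,0,0],[0,0,0.025],1],
    [[0,0,0],[0,0,0.025],1],
    [[0,0,0],[0,0,0.025],1],
    [[0,0,0],[0,0,0.025],1],
    [[0,0,0],[0,0,0.025],1],
    [[0,0,0],[0,0,0.025],1],
    [[0,0,0],[0,0,0.025],1],
    [[0,0,0],[0,0,0.025],1],
    [[0,0,0],[0,0,0.025],1],
  ],
)

```text
clock: 7.12
ee_pos: [559.5, -69.5, 102.0]
tcp_rot: [3.141, 0.001, 2.184]
wrist_force: [-0.4, -2.2, 2.3]
gripper_width: 23.6
```

```bash
python3 st.py
```

```text
7.1167 q6 -0.739 [559.49 -69.55 102.04] yaw [3.1409e+00 1.1000e-03 2.1837e+00] F [-0.42 -2.15  2.27] T [-0.583 -0.146 -0.002] e6 -0.463 w 23.65
```

Request:
carry_out(
  motion=[
    [[0,0,0],[0,0,0.025],1],
    [[0,0,0],[0,0,0.025],1],
    [[0,0,0],[0,0,0.025],1],
    [[0,0,0],[0,0,0.025],1],
    [[0,0,0],[0,0,0.025],1],
    [[0,0,0],[0,0,0.025],1],
    [[0,0,0],[0,0,0.025],1],
    [[0,0,0],[0,0,0.025],1],
    [[0,0,0],[0,0,0.025],1],
    [[0,0,0],[0,0,0.025],1],
  ],
)

```text
clock: 7.95
ee_pos: [559.5, -69.6, 102.0]
tcp_rot: [3.141, 0.001, 1.934]
wrist_force: [-0.2, -2.9, 1.9]
gripper_width: 23.4
```

```bash
python3 st.py
```

```text
7.95 q6 -0.489 [559.52 -69.57 102.03] yaw [3.1407e+00 9.0000e-04 1.9336e+00] F [-0.16 -2.91  1.93] T [-0.603 -0.179  0.089] e6 -0.462 w 23.41
```

```bash
cat > av.py <<'E'
from h import *
from cell import arm,eyes
T=[];
for i in range(4):
    eyes.get_image("top"); s=arm.sense();T.append(s["ft_torque"][2])
print(s["clock"],np.round(T,3),"mean",np.mean(T).round(3),"yaw",s["tcp_rot"][2].round(3),"F",s["wrist_force"].round(1),"T",s["ft_torque"].round(2))
E
python3 av.py
```

```text
8.15 [0.053 0.044 0.088 0.011] mean 0.049 yaw 1.936 F [ 1.1 -4.5  3.8] T [-0.78 -0.24  0.01]
```

Request:
carry_out(
  motion=[
    [[0,0,0],[0,0,0.02],1],
    [[0,0,0],[0,0,0.02],1],
    [[0,0,0],[0,0,0.02],1],
    [[0,0,0],[0,0,0.02],1],
    [[0,0,0],[0,0,0.02],1],
    [[0,0,0],[0,0,0.02],1],
    [[0,0,0],[0,0,0.02],1],
    [[0,0,0],[0,0,0.02],1],
    [[0,0,0],[0,0,0.02],1],
    [[0,0,0],[0,0,0.02],1],
  ],
)

```text
clock: 8.98
ee_pos: [559.6, -69.5, 102.0]
tcp_rot: [3.14, 0.001, 1.733]
wrist_force: [0.8, -4.3, 5.2]
gripper_width: 23.9
```

```bash
python3 st.py;python3 av.py
```

```text
8.9833 q6 -0.288 [559.57 -69.52 101.99] yaw [3.1405e+00 7.0000e-04 1.7330e+00] F [ 0.82 -4.35  5.15] T [-0.971 -0.307  0.028] e6 -0.363 w 23.91
9.1833 [-0.002  0.052 -0.008  0.052] mean 0.024 yaw 1.734 F [ 1.  -4.4  4.7] T [-0.98 -0.31  0.05]
```

Request:
carry_out(
  motion=[
    [[0,0,0],[0,0,0.02],1],
    [[0,0,0],[0,0,0.02],1],
    [[0,0,0],[0,0,0.02],1],
    [[0,0,0],[0,0,0.02],1],
    [[0,0,0],[0,0,0.02],1],
    [[0,0,0],[0,0,0.02],1],
    [[0,0,0],[0,0,0.02],1],
    [[0,0,0],[0,0,0.02],1],
    [[0,0,0],[0,0,0.02],1],
    [[0,0,0],[0,0,0.02],1],
  ],
)

```text
clock: 10.02
ee_pos: [559.6, -69.5, 102.0]
tcp_rot: [3.14, 0.0, 1.533]
wrist_force: [1.0, -4.4, 5.9]
gripper_width: 23.3
```

```bash
python3 st.py;python3 av.py
```

```text
10.0167 q6 -0.088 [559.61 -69.54 101.98] yaw [3.1403e+00 5.0000e-04 1.5329e+00] F [ 1.03 -4.37  5.91] T [-1.051 -0.297  0.092] e6 -0.363 w 23.33
10.2167 [ 0.007 -0.022 -0.026  0.052] mean 0.003 yaw 1.534 F [ 0.8 -4.5  4.9] T [-1.08 -0.31  0.05]
```

Request:
carry_out(
  motion=[
    [[0,0,0],[0,0,0.02],1],
    [[0,0,0],[0,0,0.02],1],
    [[0,0,0],[0,0,0.02],1],
    [[0,0,0],[0,0,0.02],1],
    [[0,0,0],[0,0,0.02],1],
    [[0,0,0],[0,0,0.02],1],
    [[0,0,0],[0,0,0.02],1],
    [[0,0,0],[0,0,0.02],1],
    [[0,0,0],[0,0,0.02],1],
    [[0,0,0],[0,0,0.02],1],
  ],
)

```text
clock: 11.05
ee_pos: [559.7, -69.6, 102.0]
tcp_rot: [3.14, 0.0, 1.333]
wrist_force: [0.5, -4.8, 4.9]
gripper_width: 23.3
```

```bash
python3 st.py;python3 av.py
```

```text
11.05 q6 0.112 [559.65 -69.57 102.  ] yaw [3.1401e+00 3.0000e-04 1.3330e+00] F [ 0.5  -4.83  4.92] T [-1.063 -0.34   0.023] e6 -0.363 w 23.31
11.25 [0.019 0.054 0.041 0.017] mean 0.033 yaw 1.334 F [ 0.2 -4.7  5.1] T [-1.09 -0.31  0.02]
```

Request:
carry_out(
  motion=[
    [[0,0,0],[0,0,0.025],1],
    [[0,0,0],[0,0,0.025],1],
    [[0,0,0],[0,0,0.025],1],
    [[0,0,0],[0,0,0.025],1],
    [[0,0,0],[0,0,0.025],1],
    [[0,0,0],[0,0,0.025],1],
    [[0,0,0],[0,0,0.025],1],
    [[0,0,0],[0,0,0.025],1],
    [[0,0,0],[0,0,0.025],1],
    [[0,0,0],[0,0,0.025],1],
  ],
)

```text
clock: 12.08
ee_pos: [559.7, -69.6, 102.0]
tcp_rot: [3.14, -0.0, 1.083]
wrist_force: [1.1, -5.7, 4.2]
gripper_width: 23.4
```

```bash
python3 st.py;python3 av.py
```

```text
12.0833 q6 0.362 [559.66 -69.6  101.98] yaw [ 3.1401e+00 -1.0000e-04  1.0828e+00] F [ 1.05 -5.69  4.25] T [-1.13  -0.268 -0.051] e6 -0.461 w 23.39
12.2833 [0.029 0.026 0.036 0.033] mean 0.031 yaw 1.084 F [ 1.3 -4.8  5.2] T [-1.2  -0.37  0.03]
```

Request:
carry_out(
  motion=[
    [[0,0,0],[0,0,0.025],1],
    [[0,0,0],[0,0,0.025],1],
    [[0,0,0],[0,0,0.025],1],
    [[0,0,0],[0,0,0.025],1],
    [[0,0,0],[0,0,0.025],1],
    [[0,0,0],[0,0,0.025],1],
    [[0,0,0],[0,0,0.025],1],
    [[0,0,0],[0,0,0.025],1],
    [[0,0,0],[0,0,0.025],1],
    [[0,0,0],[0,0,0.025],1],
  ],
)

```text
clock: 13.12
ee_pos: [559.7, -69.7, 102.0]
tcp_rot: [3.14, -0.0, 0.833]
wrist_force: [1.2, -6.0, 4.8]
gripper_width: 23.9
```

```bash
python3 st.py;python3 av.py
```

```text
13.1167 q6 0.612 [559.68 -69.68 101.99] yaw [ 3.140e+00 -3.000e-04  8.329e-01] F [ 1.17 -5.97  4.82] T [-1.254 -0.313  0.083] e6 -0.461 w 23.88
13.3167 [ 0.05   0.017  0.038 -0.017] mean 0.022 yaw 0.834 F [ 0.4 -6.2  3.1] T [-1.26 -0.32 -0.02]
```

Request:
carry_out(
  motion=[
    [[0,0,0],[0,0,0.025],1],
    [[0,0,0],[0,0,0.025],1],
    [[0,0,0],[0,0,0.025],1],
    [[0,0,0],[0,0,0.025],1],
    [[0,0,0],[0,0,0.025],1],
    [[0,0,0],[0,0,0.025],1],
    [[0,0,0],[0,0,0.025],1],
    [[0,0,0],[0,0,0.025],1],
    [[0,0,0],[0,0,0.025],1],
    [[0,0,0],[0,0,0.025],1],
  ],
)

```text
clock: 14.15
ee_pos: [559.7, -69.8, 102.0]
tcp_rot: [3.14, -0.001, 0.583]
wrist_force: [0.9, -5.1, 5.3]
gripper_width: 23.8
```

```bash
python3 st.py;python3 av.py
```

```text
14.15 q6 0.862 [559.67 -69.77 101.99] yaw [ 3.140e+00 -7.000e-04  5.829e-01] F [ 0.94 -5.14  5.34] T [-1.262 -0.287  0.032] e6 -0.461 w 23.84
14.35 [0.027 0.008 0.018 0.01 ] mean 0.016 yaw 0.584 F [ 0.8 -5.3  4.9] T [-1.31 -0.28  0.01]
```

Request:
carry_out(
  motion=[
    [[0,0,0],[0,0,0.025],1],
    [[0,0,0],[0,0,0.025],1],
    [[0,0,0],[0,0,0.025],1],
    [[0,0,0],[0,0,0.025],1],
    [[0,0,0],[0,0,0.025],1],
    [[0,0,0],[0,0,0.025],1],
    [[0,0,0],[0,0,0.025],1],
    [[0,0,0],[0,0,0.025],1],
    [[0,0,0],[0,0,0.025],1],
    [[0,0,0],[0,0,0.025],1],
  ],
)

```text
clock: 15.18
ee_pos: [559.6, -69.8, 102.0]
tcp_rot: [3.14, -0.001, 0.333]
wrist_force: [1.7, -6.1, 5.1]
gripper_width: 23.9
```

```bash
python3 st.py;python3 av.py
```

```text
15.1833 q6 1.112 [559.61 -69.81 101.97] yaw [ 3.1402e+00 -9.0000e-04  3.3300e-01] F [ 1.68 -6.1   5.09] T [-1.354 -0.17  -0.027] e6 -0.461 w 23.88
15.3833 [0.001 0.    0.004 0.099] mean 0.026 yaw 0.334 F [ 1.1 -5.5  5.8] T [-1.35 -0.23  0.1 ]
```

Request:
carry_out(
  motion=[
    [[0,0,0],[0,0,0.02],1],
    [[0,0,0],[0,0,0.02],1],
    [[0,0,0],[0,0,0.02],1],
    [[0,0,0],[0,0,0.02],1],
    [[0,0,0],[0,0,0.02],1],
    [[0,0,0],[0,0,0.02],1],
    [[0,0,0],[0,0,0.02],1],
    [[0,0,0],[0,0,0.02],1],
    [[0,0,0],[0,0,0.02],1],
    [[0,0,0],[0,0,0.02],1],
  ],
)

```text
clock: 16.22
ee_pos: [559.6, -69.9, 102.0]
tcp_rot: [3.14, -0.001, 0.133]
wrist_force: [0.6, -5.7, 5.5]
gripper_width: 23.7
```

```bash
python3 st.py;python3 av.py
```

```text
16.2167 q6 1.312 [559.58 -69.86 101.99] yaw [ 3.1404e+00 -1.1000e-03  1.3320e-01] F [ 0.6  -5.69  5.51] T [-1.348 -0.14   0.047] e6 -0.363 w 23.75
16.4167 [-0.011  0.052 -0.024 -0.023] mean -0.002 yaw 0.134 F [ 1.1 -6.1  5.6] T [-1.35 -0.17 -0.02]
```

Request:
carry_out(
  motion=[
    [[0,0,0],[0,0,0.02],1],
    [[0,0,0],[0,0,0.02],1],
    [[0,0,0],[0,0,0.02],1],
    [[0,0,0],[0,0,0.02],1],
    [[0,0,0],[0,0,0.02],1],
    [[0,0,0],[0,0,0.02],1],
    [[0,0,0],[0,0,0.02],1],
    [[0,0,0],[0,0,0.02],1],
    [[0,0,0],[0,0,0.02],1],
    [[0,0,0],[0,0,0.02],1],
  ],
)

```text
clock: 17.25
ee_pos: [559.5, -69.9, 102.0]
tcp_rot: [3.141, -0.001, -0.067]
wrist_force: [0.7, -6.5, 5.3]
gripper_width: 23.5
```

```bash
python3 st.py;python3 av.py
```

```text
17.25 q6 1.512 [559.53 -69.89 101.97] yaw [ 3.1405e+00 -1.2000e-03 -6.6700e-02] F [ 0.72 -6.48  5.32] T [-1.413 -0.136  0.027] e6 -0.363 w 23.52
17.45 [ 0.004  0.05   0.    -0.019] mean 0.009 yaw -0.066 F [ 1.  -7.6  4.8] T [-1.41 -0.11 -0.02]
```

Request:
carry_out(
  motion=[
    [[0,0,0],[0,0,0.02],1],
    [[0,0,0],[0,0,0.02],1],
    [[0,0,0],[0,0,0.02],1],
    [[0,0,0],[0,0,0.02],1],
    [[0,0,0],[0,0,0.02],1],
    [[0,0,0],[0,0,0.02],1],
    [[0,0,0],[0,0,0.02],1],
    [[0,0,0],[0,0,0.02],1],
    [[0,0,0],[0,0,0.02],1],
    [[0,0,0],[0,0,0.02],1],
  ],
)

```text
clock: 18.28
ee_pos: [559.5, -69.9, 102.0]
tcp_rot: [3.141, -0.001, -0.266]
wrist_force: [0.2, -7.1, 5.4]
gripper_width: 23.7
```

```bash
python3 st.py;python3 av.py
```

```text
18.2833 q6 1.712 [559.48 -69.93 102.  ] yaw [ 3.1407e+00 -1.3000e-03 -2.6650e-01] F [ 0.21 -7.07  5.43] T [-1.445  0.018  0.175] e6 -0.193 w 23.72
18.4833 [0.183 0.179 0.223 0.159] mean 0.186 yaw -0.266 F [ 1.2 -6.7  5.6] T [-1.42 -0.07  0.16]
```

Request:
carry_out(
  motion=[
    [[0,0,0],[0,0,0.02],1],
    [[0,0,0],[0,0,0.02],1],
    [[0,0,0],[0,0,0.02],1],
    [[0,0,0],[0,0,0.02],1],
    [[0,0,0],[0,0,0.02],1],
    [[0,0,0],[0,0,0.02],1],
    [[0,0,0],[0,0,0.02],1],
    [[0,0,0],[0,0,0.02],1],
    [[0,0,0],[0,0,0.02],1],
    [[0,0,0],[0,0,0.02],1],
  ],
)

```text
clock: 19.32
ee_pos: [559.4, -69.9, 102.0]
tcp_rot: [3.141, -0.001, -0.466]
wrist_force: [0.9, -7.2, 5.9]
gripper_width: 23.8
```

```bash
python3 st.py;python3 av.py
```

```text
19.3167 q6 1.912 [559.42 -69.91 101.97] yaw [ 3.1408e+00 -1.3000e-03 -4.6630e-01] F [ 0.86 -7.23  5.89] T [-1.346  0.021  0.224] e6 -0.14 w 23.84
19.5167 [0.227 0.218 0.233 0.25 ] mean 0.232 yaw -0.465 F [ 0.5 -7.   6.2] T [-1.4  -0.02  0.25]
```

Request:
carry_out(
  motion=[
    [[0,0,0],[0,0,0.02],1],
    [[0,0,0],[0,0,0.02],1],
    [[0,0,0],[0,0,0.02],1],
    [[0,0,0],[0,0,0.02],1],
    [[0,0,0],[0,0,0.02],1],
    [[0,0,0],[0,0,0],1],
    [[0,0,0],[0,0,0],1],
    [[0,0,0],[0,0,0],1],
    [[0,0,0],[0,0,0],1],
    [[0,0,0],[0,0,0],1],
  ],
)

```text
clock: 20.35
ee_pos: [559.4, -69.9, 102.0]
tcp_rot: [3.141, -0.001, -0.565]
wrist_force: [0.2, -7.2, 5.4]
gripper_width: 24.0
```

```bash
python3 st.py;python3 av.py
```

```text
20.35 q6 2.011 [559.43 -69.9  102.  ] yaw [ 3.141e+00 -1.400e-03 -5.652e-01] F [ 0.2  -7.16  5.4 ] T [-1.357 -0.026  0.195] e6 0.255 w 24.01
20.55 [0.261 0.209 0.237 0.231] mean 0.235 yaw -0.565 F [ 0.6 -6.4  5.8] T [-1.35 -0.02  0.23]
```

Snug at about 0.24 N m at rest, up from 0.03 when running, with the bite near 3.15 rad. Now release and lift.

Request:
carry_out(
  motion=[
    [[0,0,0],[0,0,0],0],
    [[0,0,0],[0,0,0],0],
    [[0,0,0],[0,0,0],0],
    [[0,0,0],[0,0,0],0],
    [[0,0,-0.01],[0,0,0],0],
    [[0,0,-0.02],[0,0,0],0],
    [[0,0,-0.02],[0,0,0],0],
    [[0,0,-0.03],[0,0,0],0],
    [[0,0,-0.02],[0,0,-0.12],0],
    [[0,0,0],[0,0,-0.12],0],
  ],
)

```text
clock: 21.38
ee_pos: [561.4, -69.3, 206.8]
tcp_rot: [-3.14, -0.007, -0.32]
wrist_force: [0.9, 0.9, -0.2]
gripper_width: 46.1
```

Request:
carry_out(
  motion=[
    [[0,0,0],[0,0,-0.12],0],
    [[0,0,0],[0,0,-0.12],0],
    [[0,0,0],[0,0,-0.12],0],
    [[0,0,0],[0,0,-0.12],0],
    [[0,0,0],[0,0,-0.12],0],
    [[0,0,0],[0,0,-0.12],0],
    [[0,0,0],[0,0,-0.12],0],
    [[0,0,0],[0,0,-0.12],0],
    [[0,0,0],[0,0,-0.12],0],
    [[0,0,0],[0,0,-0.12],0],
  ],
)

```text
clock: 22.22
ee_pos: [558.9, -69.0, 202.2]
tcp_rot: [-3.142, -0.0, 0.881]
wrist_force: [0.5, -0.5, 1.5]
gripper_width: 45.8
```

Request:
carry_out(
  motion=[
    [[0,0,0],[0,0,-0.12],0],
    [[0,0,0],[0,0,-0.12],0],
    [[0,0,0],[0,0,-0.12],0],
    [[0,0,0],[0,0,-0.12],0],
    [[0,0,0],[0,0,-0.12],0],
    [[0,0,0],[0,0,-0.12],0],
    [[0,0,0],[0,0,-0.12],0],
    [[0,0,0],[0,0,-0.12],0],
    [[0,0,0],[0,0,-0.12],0],
    [[0,0,0],[0,0,-0.12],0],
  ],
)

```text
clock: 23.05
ee_pos: [558.9, -69.0, 202.3]
tcp_rot: [3.141, -0.0, 2.081]
wrist_force: [-0.5, -1.5, 0.9]
gripper_width: 46.0
```

```bash
python3 st.py
```

```text
23.05 q6 -0.636 [558.93 -69.04 202.26] yaw [ 3.1413e+00 -1.0000e-04  2.0806e+00] F [-0.49 -1.46  0.86] T [ 0.001 -0.159  0.035] e6 2.38 w 46.03
```

Request:
carry_out(
  motion=[
    [[0,0,0],[0,0,-0.11],0],
    [[0,0,0],[0,0,-0.11],0],
    [[0,0,0],[0,0,-0.11],0],
    [[0,0,0],[0,0,-0.11],0],
    [[0,0,0],[0,0,-0.11],0],
    [[0,0,0],[0,0,-0.11],0],
    [[0,0,0],[0,0,-0.11],0],
    [[-0.018,0.022,0],[0,0,0],0],
    [[-0.018,0.022,0],[0,0,0],0],
    [[-0.017,0.022,0],[0,0,0],0],
  ],
)

```text
clock: 23.88
ee_pos: [629.8, -21.1, 202.5]
tcp_rot: [3.141, 0.0, 2.844]
wrist_force: [0.7, -0.2, 0.4]
gripper_width: 45.9
```

Run:
```python
from h import *
from cell import arm, eyes
eyes.get_image("top")
s=arm.sense();d=eyes.get_image("wrist");  print(s["clock"],s["qpos"],s["ee_pos"],s["tcp_rot"],s["ft_torque"])
cv2.imwrite("pics/w3.png",d["color"][:,:,::-1]);np.save("w3.npy",d,allow_pickle=True)
```

```text
23.9333 [-0.03216608  0.389168    1.64092768  0.00195813  1.10748887 -1.30713372] [633.81031406 -18.28810372 202.6552391 ] [3.13885371 0.00341141 2.8448877 ] [ 0.14374317 -0.25415862 -0.0084101 ]
```

View pics/w3.png

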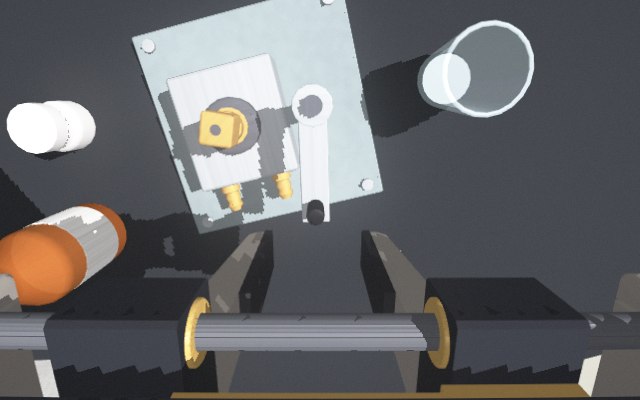

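Peg top is at about (316,211), post top at (312,105), and the bar is nearly upright in the picture, so the tool yaw is nearly along it.

Run:
```python
from h import *
from cell import arm, eyes
d=np.load("w3.npy",allow_pickle=True).item();im=d["color"]
m=(im[195:228,300:332].max(2)<60).astype(np.uint8)
n,l,st,c=cv2.connectedComponentsWithStats(m);print(st,c+[300,195])
cv2.imwrite("pics/w3z.png",cv2.resize(im[80:230,260:360,::-1],None,fx=4,fy=4,interpolation=cv2.INTER_CUBIC))
P=plane(d,[(316,211),],144);Q=plane(d,[(312,105)],118);print(P,Q,np.linalg.norm((P-Q)[0,:2]),np.arctan2(-(P-Q)[0,1],(P-Q)[0,0]))
s=arm.sense();print(s["clock"],s["ee_pos"],s["tcp_rot"])
```

```text
[[   0    0   32   33 1054]
 [  11   27    1    1    1]
 [  15   29    1    1    1]] [[315.50474383 210.9772296 ]
 [311.         222.        ]
 [315.         224.        ]]
[[626.35915505 -15.6043485  144.        ]] [[562.84745507   1.08732364 118.        ]] 65.6684700047198 0.25700071424176124
23.9833 [631.73426892 -19.54840948 202.25981472] [3.14017593e+00 1.95163003e-03 2.84627176e+00]
```

View pics/w3z.png

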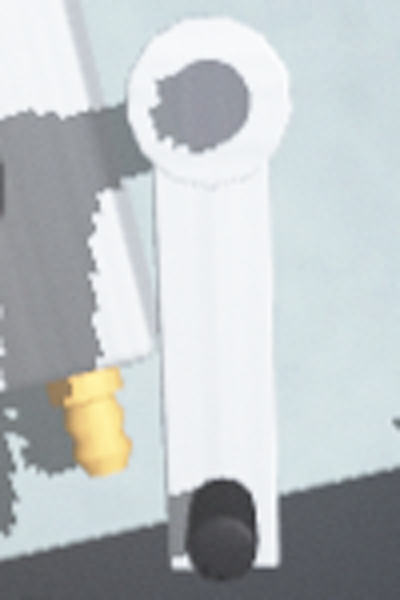

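Run:
```python
from h import *
from cell import arm, eyes
d=np.load("w3.npy",allow_pickle=True).item()
print(plane(d,[(315.5,216.5)],144))
d=eyes.get_image("wrist");im=d["color"];s=arm.sense();print(s["clock"],s["ee_pos"],s["tcp_rot"])
cv2.imwrite("pics/w4z.png",cv2.resize(im[80:230,260:360,::-1],None,fx=4,fy=4,interpolation=cv2.INTER_CUBIC));np.save("w4.npy",d,allow_pickle=True)
```

```text
[[629.79114139 -16.99192922 144.        ]]
24.0333 [629.85208915 -20.52117002 201.86956125] [3.14127042e+00 2.10790583e-04 2.84636038e+00]
```

View pics/w4z.png

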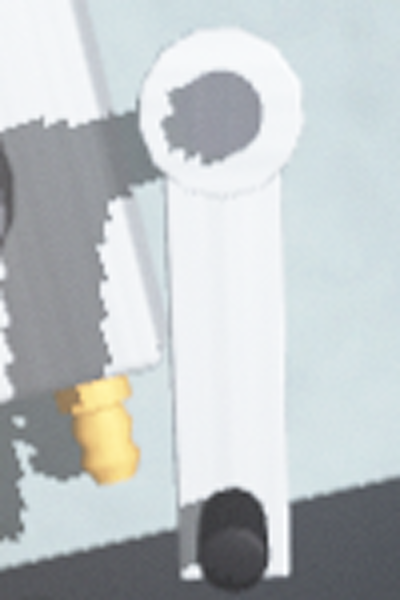

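The settled view puts the peg top at zoom (233,559), i.e. pixel (318.2,219.6), and the post at (314.9,108.5).

Run:
```python
from h import *
d=np.load("w4.npy",allow_pickle=True).item()
P=plane(d,[(318.0,219.4)],144)[0];Q=plane(d,[(314.9,108.6)],118)[0]; Q2=plane(d,[(314.9,108.6)],123)[0]
print(P,Q,Q2,np.linalg.norm((P-Q)[:2]),np.arctan2(-(P-Q)[1],(P-Q)[0]))
T=Ro.from_euler('xyz',[np.pi,0,2.846]).as_matrix()
print(T.T@(P-np.array([629.85,-20.5,201.9])))
```

```text
[629.82845603 -17.26880457 144.        ] [563.37377384   0.8618431  118.        ] [563.36202368   0.88678361 123.        ] 68.88356240200216 0.266345095141948
[ 0.96187897  3.0847815  57.9       ]
```

Request:
carry_out(
  motion=[
    [[0.001,0.003,0],[0,0,-0.03],0],
    [[0,0,0.016],[0,0,0],0],
    [[0,0,0.016],[0,0,0],0],
    [[0,0,0.016],[0,0,0],0],
    [[0,0,0.016],[0,0,0],0],
    [[0,0,0],[0,0,0],0],
    [[0,0,0],[0,0,0],0.65],
    [[0,0,0],[0,0,0],0.65],
    [[0,0,0],[0,0,0],0.65],
    [[0,0,0],[0,0,0],0.65],
  ],
)

```text
clock: 24.87
ee_pos: [629.4, -18.6, 138.8]
tcp_rot: [3.141, 0.002, 2.875]
wrist_force: [-0.2, 0.5, 0.7]
gripper_width: 21.6
```

```bash
python3 st.py
python3 - <<'E'
from h import *
from cell import arm, eyes
d=eyes.get_image("wrist");cv2.imwrite("pics/w5.png",d["color"][:,:,::-1])
E
```

```text
24.8667 q6 -1.336 [629.42 -18.57 138.81] yaw [3.1412e+00 1.6000e-03 2.8749e+00] F [-0.16  0.52  0.71] T [ 0.041 -0.156  0.005] e6 -0.007 w 21.56
```

View pics/w5.png

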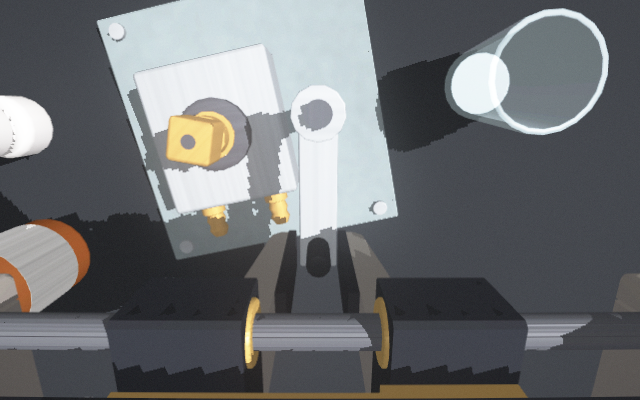

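The peg at (318,255) sits between the pads, so the swing can start.

Request:
carry_out(
  motion=[
    [[0.0001,-0.0035,0],[0,0,0.05],0.65],
    [[0.0001,-0.0035,0],[0,0,0.05],0.65],
    [[0.0001,-0.0035,0],[0,0,0.05],0.65],
    [[0.0001,-0.0035,0],[0,0,0.05],0.65],
    [[0.0001,-0.0035,0],[0,0,0.05],0.65],
    [[0.0001,-0.0035,0],[0,0,0.05],0.65],
    [[0.0001,-0.0035,0],[0,0,0.05],0.65],
    [[0.0001,-0.0035,0],[0,0,0.05],0.65],
    [[0.0001,-0.0035,0],[0,0,0.05],0.65],
    [[0.0001,-0.0035,0],[0,0,0.05],0.65],
  ],
)

```text
clock: 25.75
ee_pos: [612.1, -48.3, 138.3]
tcp_rot: [3.14, 0.001, 2.372]
wrist_force: [-0.1, 2.2, 0.5]
gripper_width: 16.1
```

Request:
carry_out(
  motion=[
    [[0.0001,-0.0035,0],[0,0,0.05],0.65],
    [[0.0001,-0.0035,0],[0,0,0.05],0.65],
    [[0.0001,-0.0035,0],[0,0,0.05],0.65],
    [[0.0001,-0.0035,0],[0,0,0.05],0.65],
    [[0.0001,-0.0035,0],[0,0,0.05],0.65],
    [[0.0001,-0.0035,0],[0,0,0.05],0.65],
    [[0.0001,-0.0035,0],[0,0,0.05],0.65],
    [[0.0001,-0.0035,0],[0,0,0.05],0.65],
    [[0.0001,-0.0035,0],[0,0,0.05],0.65],
    [[0.0001,-0.0035,0],[0,0,0.05],0.65],
  ],
)

```text
clock: 26.58
ee_pos: [582.6, -66.5, 138.3]
tcp_rot: [3.14, 0.0, 1.872]
wrist_force: [1.2, 1.6, 0.7]
gripper_width: 16.0
```

```bash
python3 st.py
python3 - <<'E'
from h import *
from cell import arm, eyes
d=eyes.get_image("wrist");cv2.imwrite("pics/w6.png",d["color"][:,:,::-1])
E
```

```text
26.5833 q6 -0.418 [582.61 -66.47 138.27] yaw [3.1400e+00 1.0000e-04 1.8724e+00] F [1.16 1.58 0.73] T [ 0.259 -0.254  0.029] e6 -0.935 w 16.05
```

View pics/w6.png

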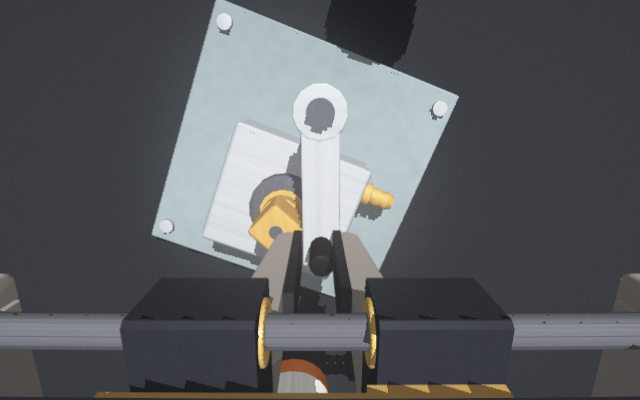

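The bar follows, with the peg still between the pads at (320,255).

Request:
carry_out(
  motion=[
    [[0.0001,-0.0032,0],[0,0,0.045],0.65],
    [[0.0001,-0.0032,0],[0,0,0.045],0.65],
    [[0.0001,-0.0032,0],[0,0,0.045],0.65],
    [[0.0001,-0.0032,0],[0,0,0.045],0.65],
    [[0.0001,-0.0032,0],[0,0,0.045],0.65],
    [[0.0001,-0.0032,0],[0,0,0.045],0.65],
    [[0.0001,-0.0032,0],[0,0,0.045],0.65],
    [[0.0001,-0.0032,0],[0,0,0.045],0.65],
    [[0,0,0],[0,0,0],0.65],
    [[0,0,0],[0,0,0],0.65],
  ],
)

```text
clock: 27.47
ee_pos: [557.3, -69.6, 138.1]
tcp_rot: [3.14, 0.0, 1.517]
wrist_force: [1.1, 0.7, -0.3]
gripper_width: 16.1
```

```bash
python3 st.py
```

```text
27.4667 q6 -0.073 [557.34 -69.6  138.14] yaw [3.1405e+00 1.0000e-04 1.5171e+00] F [ 1.08  0.74 -0.34] T [ 0.024 -0.279 -0.043] e6 0.25 w 16.07
```

Request:
carry_out(
  motion=[
    [[0,-0.001,0],[0,0,0.01],0.65],
    [[0,-0.001,0],[0,0,0.01],0.65],
    [[0,-0.001,0],[0,0,0.01],0.65],
    [[0,0,0],[0,0,0],0.65],
    [[0,0,0],[0,0,0],0.65],
    [[0,0,0],[0,0,0],0.65],
    [[0,0,0],[0,0,0],0.65],
    [[0,0,0],[0,0,0],0.65],
    [[0,0,0],[0,0,0],0.65],
    [[0,0,0],[0,0,0],0.65],
  ],
)

```text
clock: 28.3
ee_pos: [556.9, -69.4, 138.3]
tcp_rot: [3.136, -0.0, 1.486]
wrist_force: [10.8, 2.3, -4.9]
gripper_width: 16.3
```

```bash
python3 st.py
```

```text
28.3 q6 -0.042 [556.93 -69.39 138.25] yaw [ 3.1356e+00 -3.0000e-04  1.4857e+00] F [10.8   2.35 -4.94] T [ 0.302 -1.892  0.009] e6 0.022 w 16.25
```

The stop is reached: force rose to 11 N with almost no motion. Relax, open slightly and lift.

Request:
carry_out(
  motion=[
    [[0,0.002,0],[0,0,0],0.65],
    [[0,0.001,0],[0,0,0],0.5],
    [[0,0,0],[0,0,0],0.3],
    [[0,0,0],[0,0,0],0.3],
    [[0,0,0],[0,0,0],0.3],
    [[0,0,-0.015],[0,0,0],0.3],
    [[0,0,-0.015],[0,0,0],0.3],
    [[0,0,-0.025],[0,0,0],0.3],
    [[0,0,-0.025],[0,0,0],0.3],
    [[0,0,-0.02],[0,0,0],0.3],
  ],
)

```text
clock: 29.13
ee_pos: [556.7, -69.7, 239.2]
tcp_rot: [3.141, 0.0, 1.485]
wrist_force: [1.4, 0.4, -0.1]
gripper_width: 32.4
```

Request:
carry_out(
  motion=[
    [[0.01,0,-0.01],[0,0,0],0.3],
    [[0,0,0],[0,0,0],0.3],
    [[0,0,0],[0,0,0],0.3],
    [[0,0,0],[0,0,0],0.3],
    [[0,0,0],[0,0,0],0.3],
    [[0,0,0],[0,0,0],0.3],
    [[0,0,0],[0,0,0],0.3],
    [[0,0,0],[0,0,0],0.3],
    [[0,0,0],[0,0,0],0.3],
    [[0,0,0],[0,0,0],0.3],
  ],
)

```text
clock: 29.97
ee_pos: [557.7, -59.8, 247.4]
tcp_rot: [-3.141, -0.0, 1.485]
wrist_force: [-0.7, -0.2, 0.3]
gripper_width: 32.2
```

```bash
python3 st.py
python3 - <<'E'
from h import *
from cell import arm, eyes
d=eyes.get_image("wrist");cv2.imwrite("pics/w7.png",d["color"][:,:,::-1]);np.save("w7.npy",d,allow_pickle=True)
E
```

```text
29.9667 q6 -0.023 [557.66 -59.75 247.44] yaw [-3.1414 -0.      1.4847] F [-0.7  -0.21  0.29] T [-0.009 -0.097 -0.046] e6 -0.0 w 32.15
```

View pics/w7.png

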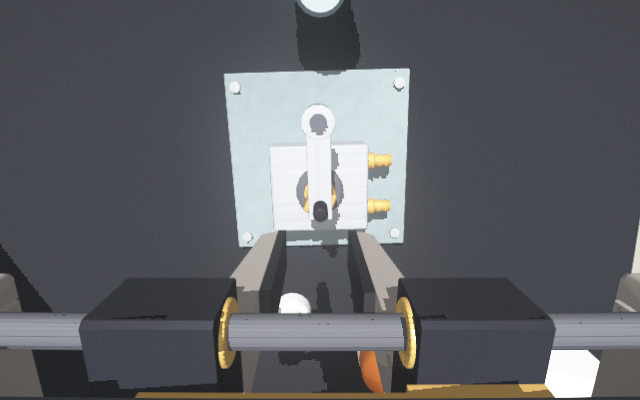

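The bar lies over the plug, with the post at (318,122) and the peg at (320,208). I'll check its angle, and that nothing else has moved.

Run:
```python
from h import *
from cell import arm, eyes
d=np.load("w7.npy",allow_pickle=True).item()
P=plane(d,[(320,208)],144)[0];Q=plane(d,[(318,122.5)],118)[0]
c=plane(d,[(226,74),(409,69),(404,244),(238,248)],10);v=(c[1]-c[0])[:2];u=(c[2]-c[3])[:2];print(P,Q,"bar",np.arctan2(-(P-Q)[1],(P-Q)[0]),"plate x yaw",np.arctan2(v[1],v[0]),np.arctan2(u[1],u[0]))
a=cv2.imread("pics/top0.png")[:,:,::-1].astype(int);t=eyes.get_image("top");b=t["color"].astype(int)
m=np.abs(a-b).sum(2)
for n,(x,y) in dict(beaker=(272,207),jar=(434,235),bottle=(448,185)).items(): print(n,m[y-18:y+18,x-18:x+18].mean())
cv2.imwrite("pics/top9.png",t["color"][:,:,::-1])
```

```text
[559.13344118 -62.84009752 144.        ] [5.63056064e+02 5.56113863e-01 1.18000000e+02] bar 1.6325922590555133 plate x yaw -0.06056082985860285 -0.059774660218507136
beaker 58.79089506172839
jar 259.4050925925926
bottle 157.98765432098764
```

View pics/top9.png

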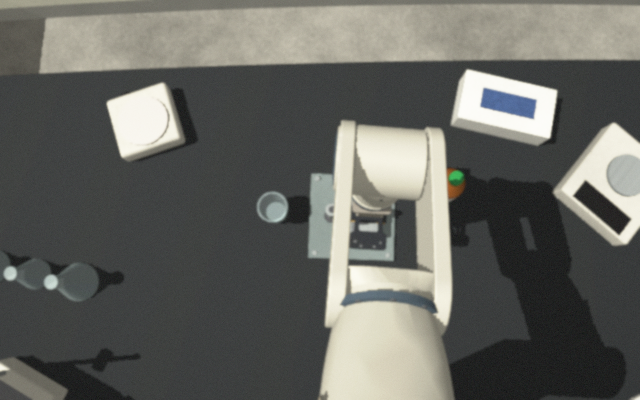

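Run:
```python
from cell import arm
print(arm.close_job())
```

```text
the job is handed in; nothing more can be done
None
```

I screwed the plug in clockwise until it went snug, swung the keeper bar to its stop, let go and lifted clear. The job was handed in at about 30 s; handing in gives no verdict.

- **Plug:** I turned it about 3.6 rad in one grip. Torque was near 0.03 N m while it ran freely and rose once the taper bit at about 3.15 rad. The last averaged reading was 0.235 N m at rest, probably about 0.26 in motion. That puts the taper roughly 0.3 to 0.5 rad past first bite. This is estimated from torque readings with about 0.03 N m of noise, as the wedging itself can't be seen.
- **Keeper:** It met its stop with about 11 N of push. In the wrist picture, taken after I let go, the bar stood at 1.57 rad, right at the stop.
- **Bottle, beaker and jar:** The arm never touched them. In the last top picture the beaker and the bottle cap are where they started. A pixel comparison of the three came out high because the arm and its shadow covered the jar and part of the bottle, so it showed nothing either way.

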